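# Seat the loose microscope filter in its cell

## Robot

A 7-joint arm with a two-finger parallel gripper is mounted at the origin on the work surface. World frame = base frame: x ahead of the robot, y to its left, z up, the work surface at z = 0. Lengths are in m, angles in rad, forces in N, time in s.
With the tool pointing down it reaches from about 0.35 to 0.9 m from the base axis. Payload 8.1 kg.
Tool frame: the origin (TCP) lies at the very end of the fingers, on their centre line; the grasp point (between the pads) lies 19 mm behind it (grasp_offset is the distance from the TCP to the grasp point, in m); z points along the fingers, y is the line along which they close (so a half turn about z gives the same grasp; the last joint's range is limited). The gripper opens to 92 mm and grips with 3 to 60 N. Pads are 19 mm wide; open, the fingers measure 130 mm over their backs; the gripper's body (75 mm by 190 mm) begins 47 mm behind the grasp point.
Start: joints at [1.167, 0.434, 0.025, 1.573, -0.012, 1.134, -0.075], TCP at [0.185, -0.597, 0.227] pointing down, gripper open.
Joint ranges: [-2.62, 2.62], [-0.44, 2.09], [-1.27, 1.32], [0.08, 2.57], [-1.32, 4.46], [0.12, 2], [-2.74, 2.74]. Speed limits (rad/s): [2.22, 2.22, 3.01, 3.01, 3.14, 3.14, 3.14].

## Interface

Orientations are given as a rotation vector (axis times angle).
In Python, from cell import observe, get_image, camera_params, sign_off, silhouettes, grasp_offset gives the robot as it stands. The module is installed in compiled form; this text tells all that it offers.
- The arm moves only by the tool jog_arm, never from a script. Its argument "motion" is a list that holds one entry, the list of rows, each a list of 7 numbers: the shift along the tool's x, y, z in m, then the turn, a rotation vector about the tool's x, y, z in rad, then the closure, from -1 (fully open) to 1 (shut), so that 0 is half open. In form: [[[dx, dy, dz, wx, wy, wz, hand], ...]]. A call has 1 to 10 rows; each row is the pose to reach, as a shift and turn from the pose commanded when the call began, along the tool's axes at that moment; what a row does not reach only later rows make up. A row lasts 1/12 s, in which the tool goes at most 41.7 mm and 7.16 degrees, less where a joint would pass 70% of its speed; a pose out of reach is approached as far as the arm can. A call with a gripper value outside its range is refused whole. The fingers move at their own pace and stop on an object; "force" is the grip in N (left out, the last holds). Time passes only in rows, so rows that repeat a pose let the fingers close. It gives the time, the measured TCP pose, the force, the opening and the grip force at its end, in the units of the state.
- observe(): the state, without advancing time (a new reading comes with each control period).
- get_image(name): name is "side" or "top"; returns the picture (400x640x3 uint8, red, green, blue); there is no depth.
- camera_params(name): a dict with "vertical_fov" (degrees; the focal length in pixels is half the picture's height over the tangent of half this angle, whatever the lens; pixels are square), "cx", "cy" (the principal point, pixels), "dist_coeffs" ([k1, k2, p1, p2, k3] as OpenCV has them; the pictures are not rectified), "T" (4x4, takes a point from camera to world coordinates). Camera axes: x right, y down, z forward; pixel columns grow to the right and rows downward; lengths in m; the calibration is good to about 2 mm. A picture is of the moment at which its call begins. camera_params takes no time and is no camera call.
- sign_off(): hands the job in; it is judged then, once.
Trained networks look in the newest picture that a camera, given by its name, has taken for a name from the list of things; names that differ only in an ending like _2 or _b are one class to them, and where a whole thing is asked for, a point or a joint stands for the part that bears it (a point fixed in the world has none). Each returns a list of dicts, best first, with "p" (0 to 1); they miss things now and then, are a little off and sometimes report something else, mostly with a low value. They report only what shows in the picture. A call takes as long as a camera call. They do not tell look-alikes from the thing itself.
- silhouettes(query, camera): "mask" (400x640 bool, what is visible of it) and "pixel" ([column, row] in pixels, amid what is visible of it).
The state is a dict: "clock": time; "joints": joint angles; "dq": joint speeds; "joint_efforts": joint torques, N m; "position": TCP position; "ee_rot": TCP orientation; "force": force on the tool from outside, world axes, zero at the start; "ft_torque": the same for the moment, N m; "width": opening from 0.0 (shut) to 1.0 (fully open); "gripper_force": force on a finger pad.
Only numpy, scipy, OpenCV 4.12 (cv2) and the standard library are available. Lean on these libraries where they do the work, as an engineer would, in place of code of your own. Each camera call takes 0.05 s, during which the arm holds its last target. There are 200 camera calls.

## Task

One round filter is lying loose on top of the microscope's filter carrier. Without picking it up, push it with the fingertips across the carrier until it drops into the empty cell and lies flat and flush there, pressing it down if it sticks. Leave the other filter in its cell, do not knock the things standing around, and finish with the hand clear.

Things in the scene. Friction and masses are not known exactly. Their poses are not given: they have to be found in the camera images.
- carrier: Bare aluminium filter carrier, a flat plate 110 mm (its x) by 200 mm (its y) by 16 mm thick, fixed to the bench on a thin black mat. Origin: centre of its underside, on the bench; z up. Two round cells, 44 mm diameter, 8 mm deep, flat floors, 1 mm chamfer, are centred at y = +60 and -60 mm (x = 0); one is empty. A pull tab with a black knob, 21 mm high, juts 31 mm past the +y end.
- loose_filter: The loose filter: black-rimmed disc with a white centre, 40 mm diameter, 8 mm thick, about 30 g, flat on the carrier's top between the cells. Origin: centre of its underside. It tips into a cell once within about 9 mm of its centre, but can hang tilted on the edge until nudged on or pressed on its high side; once in it has 2 mm of play all round and its top is level with the carrier's.
- seated_filter: An identical filter that already lies flush in one of the two cells (which one varies). Origin: centre of its underside, 8 mm above the bench. Leave it there.
- empty_cell: The cell that is empty (the other one than the seated filter's). Origin: centre of its floor, 8 mm above the bench and 8 mm below the carrier's top.
- oil_bottle: Small brown dropper bottle with black cap, 28 mm diameter, 62 mm tall, standing beyond the carrier. Origin: centre of its underside. Bystander.
- slide_box: Grey plastic slide box, 34 by 85 by 32 mm tall, lying beyond the carrier. Origin: centre of its underside. Bystander.
- dust_cap: Black round dust cap, 34 mm diameter, 22 mm tall, standing off the carrier's y = -100 mm end. Origin: centre of its underside. Bystander.
Things that resemble listed ones, but are neither listed nor needed, are in the scene too. Leave any orange, purple or yellow look-alike of the loose_filter alone.

How it is judged:
At the end, for the whole second after the job is handed in: The loose filter lies in the formerly empty cell: centre within 4 mm of the cell's centre, underside within 1.5 mm of the cell's floor (flush), level within 0.06 rad, the right way up, at rest; the seated filter is still flush in its own cell (moved less than 6 mm) (horizontal distance between loose_filter and empty_cell below 0.004 m and height (world z) of loose_filter between 0.006 and 0.0095 m and angle between each of loose_filter, seated_filter's own z axis and vertical below 0.06 rad and linear speed of loose_filter below 0.01 m/s and height (world z) of seated_filter below 0.0095 m and distance of seated_filter from where it was at the start of the episode below 0.006 m); the robot touches nothing.
It fails at once if the loose filter is lifted (its underside's centre more than 8 mm above the carrier's top) (height (world z) of loose_filter above 0.024 m).
It fails at once if the loose filter is turned up on edge (angle between loose_filter's own z axis and vertical above 0.8 rad).
It fails at once if the loose filter is pushed off the carrier onto the bench (height (world z) of loose_filter below 0.004 m).
It fails at once if the seated filter leaves its cell (height (world z) of seated_filter above 0.013 m or distance of seated_filter from where it was at the start of the episode above 0.008 m).
It fails at once if a bystander is moved more than 20 mm, or the oil bottle is tipped over (distance of any of oil_bottle, slide_box, dust_cap from where it was at the start of the episode above 0.02 m or angle between oil_bottle's own z axis and vertical above 0.5 rad).
It also fails if it takes over 54 s, if anything falls off the work surface, if the arm or the gripper's body presses on something with over 40 N, if the wrist force passes 120 N, or if a joint passes its speed limit or range.

## Working session

There is one attempt and no reset: what is moved stays moved. The work goes in short steps, Python scripts to look and compute and a tool call to move; the robot and the scene stay as the last step left them, time stands still between calls to the robot, and variables do not carry over. Pictures are saved under pics/ and viewed, at most 10 in all, crops included, and the job is handed in when it is done.

Besides the shell and the picture viewer there is one more tool, called after "Call:" by a JSON object that holds its "method" and its "body", one argument or row to a line. jog_arm: Moves the arm, as the interface text tells. Its arguments: {"type":"object","properties":{"motion":{"type":"array"},"force":{"type":"number"}},"required":["motion"]}

```bash
mkdir -p pics; cat > h.py <<'E'
import numpy as np, cv2
from cell import *
def K(n):
    c=camera_params(n); f=200/np.tan(np.radians(c["vertical_fov"])/2)
    return np.array([[f,0,c["cx"]],[0,f,c["cy"]],[0,0,1.]]),np.array(c["dist_coeffs"],float),np.array(c["T"])
def ray(n,px):
    k,d,T=K(n); u=cv2.undistortPoints(np.array(px,float).reshape(-1,1,2),k,d).reshape(-1,2)
    return T[:3,3],np.c_[u,np.ones(len(u))]@T[:3,:3].T
def onz(n,px,z):
    o,r=ray(n,px); return o+r*((z-o[2])/r[:,2])[:,None]
def tri(a,pa,b,pb):
    o1,r1=ray(a,pa);o2,r2=ray(b,pb);r1=r1[0]/np.linalg.norm(r1);r2=r2[0]/np.linalg.norm(r2)
    s=np.linalg.lstsq(np.c_[r1,-r2],o2-o1,rcond=None)[0]; p,q=o1+s[0]*r1,o2+s[1]*r2
    return (p+q)/2,np.linalg.norm(p-q)
def save(n,f):
    im=get_image(n); cv2.imwrite("pics/"+f,im[:,:,::-1]); return im
E
python3 - <<'E'
from h import *
np.set_printoptions(precision=4,suppress=True)
for c in("top","side"):
    im=save(c,c+"0.png"); print(c,camera_params(c)["T"])
    for q in("carrier","loose_filter","seated_filter","empty_cell","oil_bottle","slide_box","dust_cap"):
        for s in silhouettes(q,c)[:3]:
            print(q,round(s["p"],2),np.round(s["pixel"],1),s["mask"].sum(),onz(c,s["pixel"],.016)[0])
s=observe();print(s["clock"],s["position"],s["ee_rot"],s["width"])
E
```

```text
top [[ 0.0115 -0.9967  0.0807  0.5087]
 [-0.9998 -0.0126 -0.0142 -0.0088]
 [ 0.0152 -0.0805 -0.9966  0.8334]
 [ 0.      0.      0.      1.    ]]
carrier 0.92 [341.  188.1] 13422 [ 0.5989 -0.0618  0.016 ]
loose_filter 0.88 [311.  315.4] 453 [ 0.3885 -0.0141  0.016 ]
loose_filter 0.74 [200.1 194.5] 440 [0.5851 0.173  0.016 ]
loose_filter 0.7 [340.1 201.1] 430 [ 0.577  -0.0605  0.016 ]
seated_filter 0.64 [308.5 176. ] 397 [ 0.6186 -0.007   0.016 ]
seated_filter 0.54 [342.3 186.8] 13333 [ 0.6011 -0.064   0.016 ]
empty_cell 0.54 [371.3 209. ] 262 [ 0.5644 -0.1128  0.016 ]
oil_bottle 0.65 [338.1 107.1] 285 [ 0.7371 -0.0558  0.016 ]
slide_box 0.89 [403.7 134.4] 1196 [ 0.6916 -0.1672  0.016 ]
dust_cap 0.52 [435.1 219.6] 344 [ 0.548  -0.2193  0.016 ]
side [[ 0.9744 -0.156   0.162   0.4167]
 [-0.2243 -0.6228  0.7496 -0.5585]
 [-0.016  -0.7667 -0.6418  0.5349]
 [ 0.      0.      0.      1.    ]]
carrier 0.85 [366.9 246.1] 9441 [ 0.5771 -0.1058  0.016 ]
carrier 0.56 [447.1 261.4] 1326 [ 0.689  -0.1664  0.016 ]
loose_filter 0.9 [358.3 222.3] 347 [ 0.5789 -0.0493  0.016 ]
loose_filter 0.85 [246.4 234.6] 362 [ 0.3884 -0.0326  0.016 ]
loose_filter 0.77 [263.2 283.4] 480 [ 0.4046 -0.1409  0.016 ]
seated_filter 0.64 [369.2 203.5] 236 [ 0.6115 -0.0073  0.016 ]
empty_cell 0.58 [361.4 254. ] 197 [ 0.5637 -0.12    0.016 ]
empty_cell 0.4 [358.9 222.7] 347 [ 0.5796 -0.0505  0.016 ]
dust_cap 0.92 [371.2 310.1] 505 [ 0.5476 -0.2235  0.016 ]
0.8 [ 0.1852 -0.5969  0.2268] [ 3.1061  0.4706 -0.    ] 0.9994187507099981
```

View pics/top0.png

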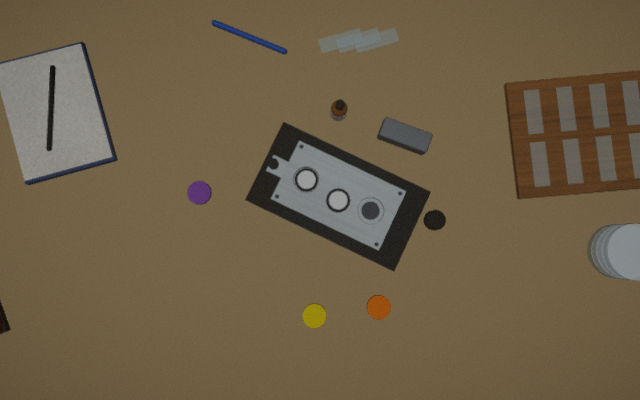

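View pics/side0.png

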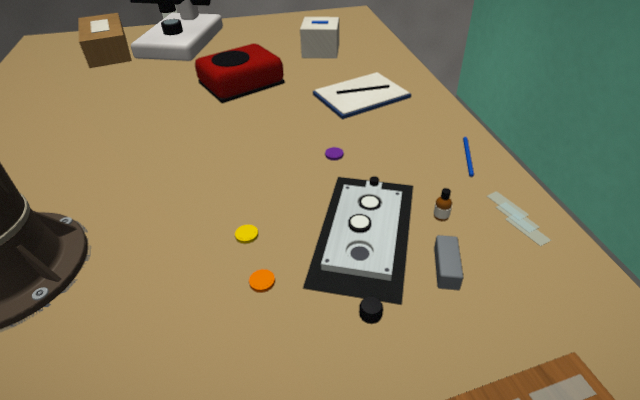

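The top view shows the seated filter at (306,180), the loose one at (338,200) and the empty cell at (371,210). The tab is on the left and the dust cap at (435,220). The side view agrees. Next I'll refine these from the white discs and the plate outline.

```bash
cat > m.py <<'E'
from h import *
np.set_printoptions(precision=4,suppress=True)
def white(c,rough,im):
    # white disc centroid near rough pixel
    g=im.min(2); x,y=map(int,rough); w=im[y-14:y+15,x-14:x+15].min(2)
    t,_=cv2.threshold(w,0,255,cv2.THRESH_OTSU); b=(g>max(t,g[y,x]*.85)).astype(np.uint8)
    n,l,st,ce=cv2.connectedComponentsWithStats(b,connectivity=4); i=l[y,x]
    return ce[i],st[i,4]
E
python3 - <<'E'
from m import *
T=cv2.imread("pics/top0.png")[:,:,::-1];S=cv2.imread("pics/side0.png")[:,:,::-1]
for n,a,b,z in(("loose",(338,200),(359,222),.024),("seated",(306,180),(370,202),.016)):
    pa,na=white("top",a,T);pb,nb=white("side",b,S)
    print(n,pa,na,pb,nb,tri("top",pa,"side",pb),onz("top",pa,z),onz("side",pb,z))
for c in("top","side"):
    s=silhouettes("empty_cell",c)[0]; print("cell",c,onz(c,s["pixel"],.008),onz(c,s["pixel"],.016))
    m=silhouettes("carrier",c)[0]["mask"]
    g=(T if c=="top" else S).min(2); 
    p=((g>70)&(cv2.dilate(m.astype(np.uint8),np.ones((5,5)))>0)).astype(np.uint8)
    n,l,st,ce=cv2.connectedComponentsWithStats(p); i=1+st[1:,4].argmax()
    p=cv2.morphologyEx((l==i).astype(np.uint8),cv2.MORPH_CLOSE,np.ones((3,3)))
    P=np.argwhere(p)[:,::-1]; W=onz(c,P,.016)[:,:2].astype(np.float32)
    r=cv2.minAreaRect(W); print(c,st[i],r,"\n",cv2.boxPoints(r))
# stretched 4x crops
a=cv2.resize(T[110:280,240:450],None,fx=3.8,fy=3.4,interpolation=2); cv2.imwrite("pics/c1.png",np.clip(a[:,:,::-1]*1.4,0,255))
E
```

```text
loose [337.7737 199.7819] 243 [359.3671 221.0633] 158 (array([ 0.5785, -0.056 ,  0.0253]), np.float64(0.00020297690464106738)) [[ 0.5785 -0.0561  0.024 ]] [[ 0.579  -0.0547  0.024 ]]
seated [305.9874 179.1176] 238 [369.542  201.3664] 131 (array([ 0.6133, -0.0029,  0.017 ]), np.float64(0.0002493805670868717)) [[ 0.6133 -0.0029  0.016 ]] [[ 0.6138 -0.0018  0.016 ]]
cell top [[ 0.565  -0.1138  0.008 ]] [[ 0.5644 -0.1128  0.016 ]]
top [ 266  140  140  111 7034] ((0.5937811136245728, -0.04450647532939911), (0.22886566817760468, 0.11160808056592941), 65.14222717285156) 
 [[ 0.495  -0.1249]
 [ 0.5963 -0.1718]
 [ 0.6925  0.0359]
 [ 0.5913  0.0828]]
cell side [[ 0.566  -0.1133  0.008 ]] [[ 0.5637 -0.12    0.016 ]]
side [ 302  176  113  130 6252] ((0.5865778923034668, -0.06512194871902466), (0.2931208312511444, 0.15414001047611237), 65.21521759033203) 
 [[ 0.4552 -0.1659]
 [ 0.5951 -0.2305]
 [ 0.718   0.0356]
 [ 0.578   0.1002]][ WARN:0@0.822] global loadsave.cpp:1063 imwrite_ Unsupported depth image for selected encoder is fallbacked to CV_8U.
```

View pics/c1.png

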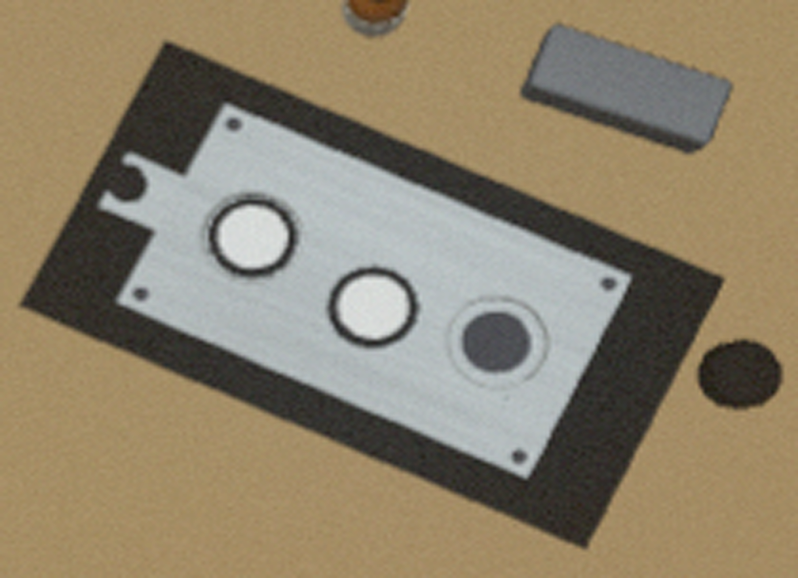

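The crop shows the plate tab on the left, the seated filter, the loose filter, and the empty cell ring at about (371,211) full-picture. From three consistent estimates:

| Item | Position |
|---|---|
| Empty cell | (0.563, -0.112) |
| Loose filter | (0.5785, -0.056), top at about 0.024 |
| Push direction | (-0.267, -0.964) |
| Push length | 58 mm |

I'll cradle the disc between two part-open fingertips, with tool x along the push line.

Call:
{"method": "jog_arm", "body": {
  "motion": [
    [[0.557,-0.434,0.07,0,0,-1.0,0.48],[0.557,-0.434,0.07,0,0,-1.0,0.48],[0.557,-0.434,0.07,0,0,-1.0,0.48],[0.557,-0.434,0.07,0,0,-1.0,0.48],[0.557,-0.434,0.07,0,0,-1.0,0.48],[0.557,-0.434,0.07,0,0,-1.0,0.48],[0.557,-0.434,0.07,0,0,-1.0,0.48],[0.557,-0.434,0.07,0,0,-1.0,0.48],[0.557,-0.434,0.07,0,0,-1.0,0.48],[0.557,-0.434,0.07,0,0,-1.0,0.48]]
  ]
}}

```text
clock: 1.83
position: [0.4228, -0.2551, 0.1858]
ee_rot: [2.499, 1.902, 0.0]
force: [0.6, 0.0, -0.5]
width: 0.323
gripper_force: 0.0
```

Call:
{"method": "jog_arm", "body": {
  "motion": [
    [[0.2735,0.0966,0.03,0,0,0,0.48],[0.2735,0.0966,0.03,0,0,0,0.48],[0.2735,0.0966,0.03,0,0,0,0.48],[0.2735,0.0966,0.03,0,0,0,0.48],[0.2735,0.0966,0.03,0,0,0,0.48],[0.2735,0.0966,0.03,0,0,0,0.48],[0.2735,0.0966,0.03,0,0,0,0.48],[0.2735,0.0966,0.03,0,0,0,0.48],[0.2735,0.0966,0.03,0,0,0,0.48],[0.2735,0.0966,0.03,0,0,0,0.48]]
  ]
}}

```text
clock: 2.67
position: [0.588, -0.019, 0.1553]
ee_rot: [-2.5, -1.903, 0.001]
force: [-0.3, -0.0, -0.2]
width: 0.259
gripper_force: 0.0
```

Call:
{"method": "jog_arm", "body": {
  "motion": [
    [[0.002,0,0.04,0,0,0,0.48],[0.002,0,0.08,0,0,0,0.48],[0.002,0,0.11,0,0,0,0.48],[0.002,0,0.12,0,0,0,0.48],[0.002,0,0.125,0,0,0,0.48],[0.002,0,0.125,0,0,0,0.48],[0.002,0,0.125,0,0,0,0.48],[0.002,0,0.125,0,0,0,0.48]]
  ]
}}

```text
clock: 3.33
position: [0.5901, -0.0171, 0.0326]
ee_rot: [2.499, 1.9, 0.004]
force: [0.3, 0.8, 0.0]
width: 0.261
gripper_force: 0.0
```

```bash
python3 - <<'E'
from h import *
s=observe();print(s["clock"],s["position"],s["ee_rot"],s["force"])
a=get_image("top")[160:240,290:400];b=get_image("side")[160:280,310:430]
o=np.hstack([cv2.resize(a,(480,349),interpolation=2),cv2.resize(b,(320,349),interpolation=2)])
cv2.imwrite("pics/d1.png",o[:,:,::-1])
E
```

```text
3.3333 [ 0.59012529 -0.01710797  0.03264371] [2.49916262 1.90029578 0.00404301] [0.27406085 0.81487124 0.04851602]
```

View pics/d1.png

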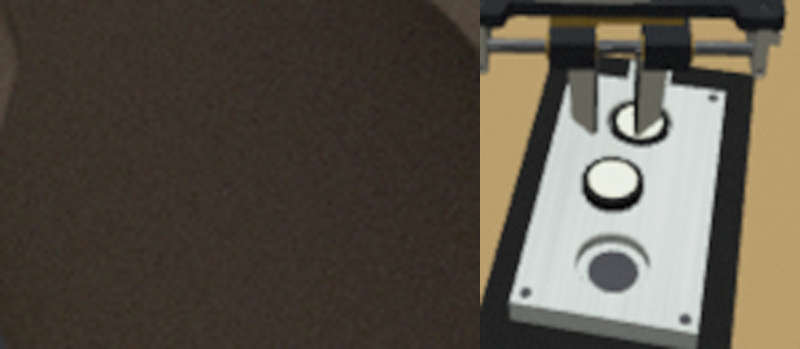

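The side crop shows both fingertips behind the loose filter and roughly centred on the push line. The top camera is blocked by the arm. I'll lower further.

Call:
{"method": "jog_arm", "body": {
  "motion": [
    [[0,0,0.006,0,0,0,0.48],[0,0,0.011,0,0,0,0.48],[0,0,0.011,0,0,0,0.48],[0,0,0.011,0,0,0,0.48]]
  ]
}}

```text
clock: 3.77
position: [0.5882, -0.017, 0.0191]
ee_rot: [-2.5, -1.902, 0.001]
force: [0.5, 0.3, 0.0]
width: 0.258
gripper_force: 0.0
```

Call:
{"method": "jog_arm", "body": {
  "motion": [
    [[-0.008,0,0,0,0,0,0.48],[-0.013,0,0,0,0,0,0.48],[-0.017,0,0,0,0,0,0.48],[-0.021,0,0,0,0,0,0.48],[-0.025,0,0,0,0,0,0.48],[-0.029,0,0,0,0,0,0.48],[-0.033,0,0,0,0,0,0.48],[-0.037,0,0,0,0,0,0.48],[-0.041,0,0,0,0,0,0.48],[-0.045,0,0,0,0,0,0.48]]
  ]
}}

```text
clock: 4.6
position: [0.5766, -0.0607, 0.0196]
ee_rot: [2.5, 1.902, 0.0]
force: [-0.4, 0.5, 0.6]
width: 0.258
gripper_force: 0.1
```

```bash
cat > v.py <<'E'
from m import *
import sys
S=get_image("side"); s=observe(); print(s["clock"],s["position"],s["force"])
for q in silhouettes("loose_filter","side")[:4]: print(q["p"],q["pixel"],q["mask"].sum())
cv2.imwrite("pics/"+sys.argv[1],cv2.resize(S[165:285,300:440],(700,600),interpolation=2)[:,:,::-1])
E
python3 v.py d2.png
```

```text
4.65 [ 0.5763 -0.0618  0.0195] [ 0.3319 -1.2228  0.3784]
0.97 [357.9, 236.9] 388
0.59 [261.2, 281.7] 437
```

View pics/d2.png

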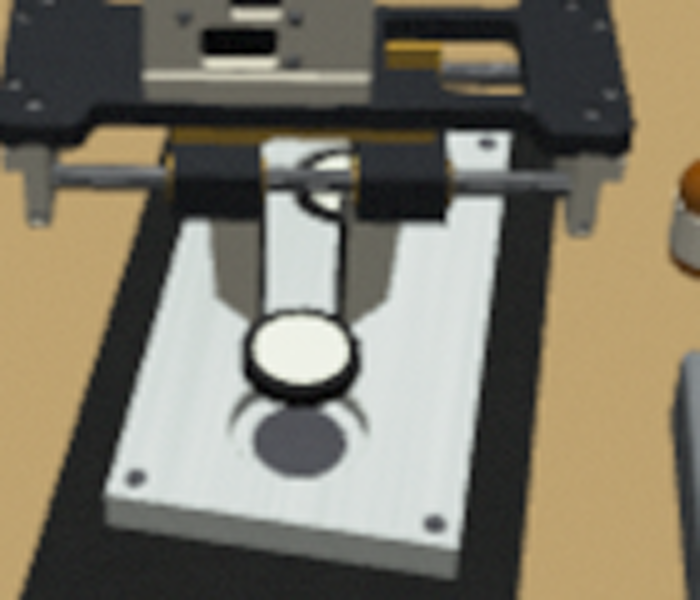

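The disc is cradled between the fingertips at (360,235), with the empty cell straight ahead and about 27 mm to go.

Call:
{"method": "jog_arm", "body": {
  "motion": [
    [[-0.004,0,0,0,0,0,0.48],[-0.008,0,0,0,0,0,0.48],[-0.012,0,0,0,0,0,0.48],[-0.015,0,0,0,0,0,0.48],[-0.018,0,0,0,0,0,0.48],[-0.021,0,0,0,0,0,0.48],[-0.023,0,0,0,0,0,0.48],[-0.025,0,0,0,0,0,0.48],[-0.026,0,0,0,0,0,0.48],[-0.026,0,0,0,0,0,0.48]]
  ]
}}

```text
clock: 5.53
position: [0.5696, -0.0857, 0.0196]
ee_rot: [2.501, 1.902, -0.0]
force: [0.1, -0.2, 0.1]
width: 0.259
gripper_force: 0.0
```

```bash
python3 v.py d3.png
```

```text
5.5833 [ 0.5697 -0.0855  0.0196] [-0.5856  0.2915  0.1028]
0.84 [358.5, 254.1] 438
0.65 [245.3, 237.0] 372
```

View pics/d3.png

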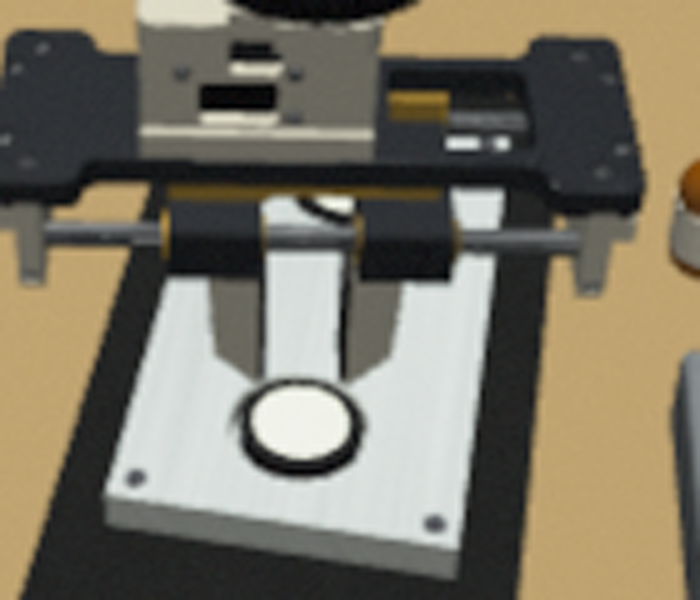

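The disc is at about (360,249), over the cell, but its rim still shows at the front. I'll check it against the projected flush pose.

```bash
cat > e.py <<'E'
from m import *
def proj(c,P):
    k,d,T=K(c);Ti=np.linalg.inv(T);return cv2.projectPoints(np.array(P,float).reshape(-1,3),cv2.Rodrigues(Ti[:3,:3])[0],Ti[:3,3],k,d)[0].reshape(-1,2)
def ell(c,rough,im):
    g=im.min(2);x,y=rough;b=(g>g[y-2:y+3,x-2:x+3].mean()*.85).astype(np.uint8)
    n,l,st,ce=cv2.connectedComponentsWithStats(b,connectivity=4);i=l[y,x]
    C=cv2.findContours((l==i).astype(np.uint8),0,1)[0][0]; return ce[i],st[i],cv2.fitEllipse(C)
E
python3 - <<'E'
from e import *
S=get_image("side");print(ell("side",(360,249),S))
S0=cv2.imread("pics/side0.png")[:,:,::-1];print("flat ref",ell("side",(359,222),S0))
for z in(.016,.02,.024):
  for d in (0,):
    th=np.linspace(0,6.28,60);q=proj("side",np.c_[.5635+.0165*np.cos(th),-.1115+.0165*np.sin(th),0*th+z]);print(z,cv2.fitEllipse(q.astype(np.float32)))
E
```

```text
(array([359.6244, 248.9848]), array([351, 243,  18,  13, 197], dtype=int32), ((359.6169128417969, 248.9894256591797), (12.579115867614746, 17.737932205200195), 95.10460662841797))
flat ref (array([359.3671, 221.0633]), array([351, 216,  17,  12, 158], dtype=int32), ((359.3522033691406, 221.07655334472656), (10.766008377075195, 16.445520401000977), 94.00360107421875))
0.016 ((359.80548095703125, 250.27804565429688), (15.336724281311035, 20.578536987304688), 94.10077667236328)
0.02 ((359.88360595703125, 248.5887908935547), (15.331768035888672, 20.654800415039062), 94.04499053955078)
0.024 ((359.9623107910156, 246.886962890625), (15.326318740844727, 20.731637954711914), 93.98995208740234)
```

The fit suggests it is not quite flush. I'll lift clear and back off for an unobstructed top view.

Call:
{"method": "jog_arm", "body": {
  "motion": [
    [[0.005,0,0,0,0,0,0.48],[0.005,0,-0.04,0,0,0,0.48],[0.005,0,-0.08,0,0,0,0.48],[0.04,0,-0.1,0,0,0,1],[0.08,0,-0.1,0,0,0,1],[0.12,0,-0.1,0,0,0,1],[0.16,0,-0.1,0,0,0,1],[0.2,0,-0.1,0,0,0,1],[0.24,0,-0.1,0,0,0,1],[0.28,0,-0.1,0,0,0,1]]
  ]
}}

```text
clock: 6.52
position: [0.6445, 0.1871, 0.1197]
ee_rot: [-2.5, -1.903, -0.0]
force: [1.2, -0.3, 0.4]
width: 0.008
gripper_force: 0.0
```

```bash
python3 - <<'E'
from e import *
s=observe();print(s["clock"],s["position"],s["width"])
T=get_image("top");S=get_image("side")
for c,im,r in(("side",S,(360,249)),("side",S,(369,202)),("top",T,(371,210)),("top",T,(306,179))):
  try:
    e=ell(c,r,im);print(c,e,onz(c,e[0],.016))
  except Exception as x:print(c,x)
cv2.imwrite("pics/d4.png",np.hstack([cv2.resize(T[160:260,290:420],(400,308),interpolation=2),cv2.resize(S[190:290,310:440],(400,308),interpolation=2)])[:,:,::-1])
E
```

```text
6.5167 [0.6445 0.1871 0.1197] 0.0077443702966318514
side (array([359.648 , 249.0153]), array([351, 243,  18,  13, 196], dtype=int32), ((359.6465759277344, 249.0198211669922), (12.523783683776855, 17.718782424926758), 94.24008178710938)) [[ 0.564  -0.1091  0.016 ]]
side (array([369.542 , 201.3664]), array([362, 197,  16,  10, 131], dtype=int32), ((369.5573425292969, 201.38528442382812), (9.356364250183105, 15.425275802612305), 93.98251342773438)) [[ 0.6138 -0.0018  0.016 ]]
top (array([369.8148, 209.4527]), array([361, 201,  18,  18, 243], dtype=int32), ((369.8335876464844, 209.45401000976562), (16.650733947753906, 16.82557487487793), 118.08035278320312)) [[ 0.5636 -0.1103  0.016 ]]
top (array([306.    , 179.1292]), array([298, 171,  18,  17, 240], dtype=int32), ((306.00494384765625, 179.12985229492188), (16.43584442138672, 16.770565032958984), 89.5352554321289)) [[ 0.6133 -0.0029  0.016 ]]
```

View pics/d4.png

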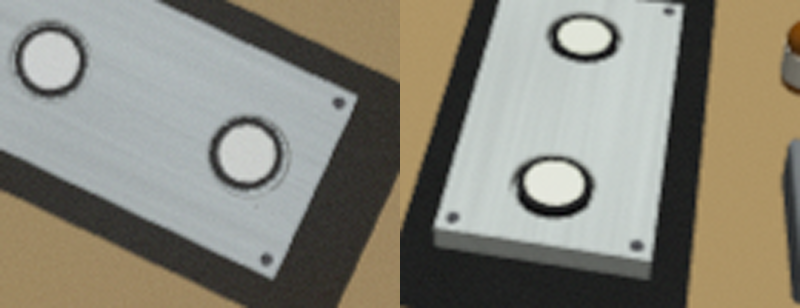

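Both views agree with a flush height: they differ by (0.0004, 0.0012), the same offset as for the seated filter. The disc is about 118 mm from the seated one, so it is roughly 2 mm off centre, resting on the near wall. I'll press gently with the fingers closed to be sure it is down.

Call:
{"method": "jog_arm", "body": {
  "motion": [
    [[-0.04,0.002,0,0,0,0,1],[-0.08,0.002,0,0,0,0,1],[-0.12,0.002,0,0,0,0,1],[-0.16,0.002,0,0,0,0,1],[-0.2,0.002,0,0,0,0,1],[-0.24,0.002,0,0,0,0,1],[-0.28,0.002,0.03,0,0,0,1],[-0.305,0.002,0.06,0,0,0,1],[-0.305,0.002,0.09,0,0,0,1],[-0.305,0.002,0.095,0,0,0,1]]
  ]
}}

```text
clock: 7.45
position: [0.5607, -0.1127, 0.02]
ee_rot: [-2.501, -1.894, 0.01]
force: [-1.0, 1.2, 0.2]
width: 0.006
gripper_force: 0.0
```

Call:
{"method": "jog_arm", "body": {
  "motion": [
    [[0,0,0.003,0,0,0,1],[0,0,0.005,0,0,0,1],[0,0,0.006,0,0,0,1],[0,0,0.007,0,0,0,1],[0,0,0.007,0,0,0,1]]
  ]
}}

```text
clock: 7.87
position: [0.5661, -0.109, 0.0188]
ee_rot: [2.498, 1.903, 0.003]
force: [0.6, 0.7, -0.7]
width: 0.001
gripper_force: 0.0
```

Call:
{"method": "jog_arm", "body": {
  "motion": [
    [[0,0,0.001,0,0,0,1],[0,0,0.0015,0,0,0,1],[0,0,0.002,0,0,0,1],[0,0,0.0025,0,0,0,1],[0,0,0.0025,0,0,0,1]]
  ]
}}

```text
clock: 8.28
position: [0.5654, -0.1099, 0.0163]
ee_rot: [2.5, 1.902, 0.001]
force: [-3.3, 0.3, 12.1]
width: 0.005
gripper_force: 6.3
```

Contact is at z of about 0.016 with 12 N, so the disc is flush. I'll retreat straight up and away.

Call:
{"method": "jog_arm", "body": {
  "motion": [
    [[0,0,-0.02,0,0,0,1],[0,0,-0.06,0,0,0,1],[0,0,-0.1,0,0,0,1],[0.04,0,-0.12,0,0,0,1],[0.08,0,-0.12,0,0,0,1],[0.12,0,-0.12,0,0,0,1],[0.16,0,-0.12,0,0,0,1],[0.2,0,-0.12,0,0,0,1],[0.24,0,-0.12,0,0,0,1],[0.28,0,-0.12,0,0,0,1]]
  ]
}}

```text
clock: 9.12
position: [0.6399, 0.1617, 0.1353]
ee_rot: [2.5, 1.902, -0.0]
force: [0.4, 0.2, 0.7]
width: 0.001
gripper_force: 0.0
```

```bash
python3 - <<'E'
from e import *
s=observe();print(s["clock"],s["position"],s["force"])
T=get_image("top");S=get_image("side")
for r,q in(((370,209),(360,249)),((306,179),(369,202))):
    a=ell("top",r,T);b=ell("side",q,S);print(a[0],b[0],b[2][1],a[2][1],onz("top",a[0],.016),tri("top",a[0],"side",b[0]))
cv2.imwrite("pics/d5.png",np.hstack([cv2.resize(T[160:260,290:420],(400,308),interpolation=2),cv2.resize(S[190:290,310:440],(400,308),interpolation=2)])[:,:,::-1])
E
```

```text
9.1167 [0.6399 0.1617 0.1353] [0.4017 0.2338 0.7489]
[369.7676 209.4523] [359.648  249.0153] (12.523783683776855, 17.718782424926758) (16.557723999023438, 16.774885177612305) [[ 0.5636 -0.1102  0.016 ]] (array([ 0.5636, -0.1101,  0.0171]), np.float64(8.641830793429675e-05))
[306.     179.1292] [369.542  201.3664] (9.356364250183105, 15.425275802612305) (16.43584442138672, 16.770565032958984) [[ 0.6133 -0.0029  0.016 ]] (array([ 0.6133, -0.0029,  0.017 ]), np.float64(0.0002630056878989631))
```

View pics/d5.png

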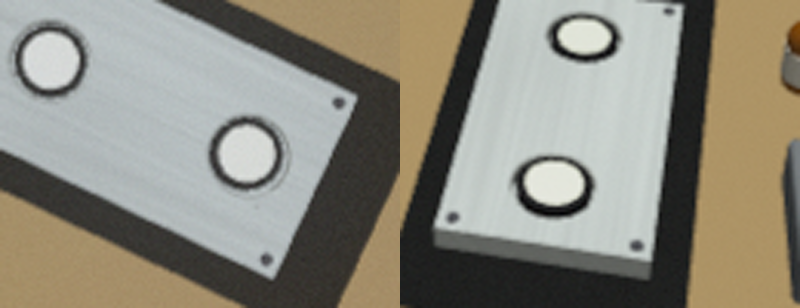

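Both tops triangulate to the same height (0.0171 and 0.0170), and pressing did not move the disc. The disc lies flush in the cell and the seated filter has not moved, so I'm handing in.

```bash
python3 -c "from cell import *; print(sign_off())"
```

```text
the job is handed in; nothing more can be done
None
```

The loose filter lies flush in the formerly empty cell, about 2 mm off centre; the seated filter did not move, the hand is clear, and the job was handed in at about 9 s (no verdict was returned).

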